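# Clamp the tube in the flaring die

## Task

Get the thicker of the two copper tubes ready for flaring: lay it in the groove of the open flaring die that fits it, nut to the rear and its plain end standing about 6 mm out of the countersunk front face, and let go of it. Then shut the upper bar down on it fully, swing the bolt upright into the bar's slot and tighten its wing nut by about a quarter turn clockwise. Leave the thinner tube and the other things where they are.

Things in the scene. Friction and masses are not known exactly. Their poses are not given: they have to be found in the camera images.
- flaring_die: Steel tube-flaring die fixed to the bench. Origin on the bench under the middle of the lower bar; x to the rear (away from the robot at yaw 0), y along the bar towards the hinge, z up; all mm below are in this frame. Base plate x -34..132, y -125..125, 8 thick. Lower bar x -20..20, y -95..96; its flat top, the split plane, is at z 44. The front face x -20 is countersunk round each groove.
- groove_16 (a point): Front mouth of the 16 mm groove, on its axis in the front face, at (-20,-19,44) in the die's frame; axes as the die. Four half-round grooves cross the lower bar's top along x, graded from hinge to bolt: 10 mm at y +35, 12 at +10, 16 at -19, 20 at -55, each 0.6 mm wider than its tube. A tube in too narrow a groove stops the upper bar from shutting.
- tube_rest (a point): On the axis of the 16 mm groove over the middle of the tube rest behind the lower bar, at (112,-19,44). The rest, x 106..118, y -85..66, has the same grooves at the same y and height, so a tube lies level in bar and rest with its axis in the split plane. Between bar and rest (x 20..106) fingers have free room down to the base plate.
- upper_bar (a joint): Hinge of the upper bar, rad: 0 = fully shut on the lower bar, 2.0 = open stop. Starts 1.7 to 1.95, standing up, leaning back over the +y end, and stays there. Bar: 40 mm wide (x -20..20), 18 thick, shut at z 44..62, y -95..96, with a slotted lug (z 45..58) on to y -119. Stiff: 2 to 5 N at the free end; below about 0.7 it sinks slowly shut. Push the end over from the hinge side.
- bar_hinge (a point): Middle of the upper bar's hinge axis, fixed to the die, at (0,105,44) in the die's frame; the axis runs along x.
- upper_bar_tip (a point): Middle of the free end of the upper bar on its outer face (the face on top when shut). It turns with the bar, 200 mm along the bar and 18 mm outward from the hinge axis; when shut it is at (0,-95,62) in the die's frame.
- swing_bolt (a joint): Hinge of the swing bolt, rad: 0 = upright in the slot of the shut bar (stop); grows as its top tips out to the die's -y, starts 0.9 to 1.25. Axis along x through (y -108, z 24). Friction hinge, stays where left, about 2 N at the nut. Upright too early, its nut stops the bar from shutting; with the bar not fully shut, the nut fouls the lug.
- wing_nut_grip (a point): Middle of the wing nut's wings, 63 mm from the bolt's hinge axis; point z points outward along the bolt. The wings are a plate 8 mm thick (x), 36 wide (y), 24 high (z). The thickness starts along the die's x: pinch the wings across the die's x and swing the bolt up on a 63 mm arc while it turns between the fingers. Upright it is at (0,-108,87), 29 mm above the lug, 25 above the bar.
- wing_nut (a joint): Turn of the wing nut on its bolt, rad: 0 at the start (loose), growing clockwise seen from above, stop at 2.2; tight from about 0.9 (a quarter turn is 1.57). Friction 0.06 N m.
- tube_16: The thicker copper tube, 16 mm diameter, 190 long, about 120 g. Origin on its axis at mid length, x towards the end with the brass hexagon nut (fixed on it; 24 mm across flats, x +68..+86, round shoulder 20 mm across, x +56..+68); plain end at x -95. It lies on the bench on plain end and nut, 1.4 degrees off level, axis 10 mm above the bench at the middle, where it is free to grip.
- tube_16_end (a point): Centre of the plain end of the thicker tube, at x -95 mm in its frame.
- tube_12: The thinner copper tube, 12 mm diameter, 190 mm long, with a nut 19 mm across flats; origin on its axis at mid length. Lies near the thicker one, on either side of it. Bystander: leave it.
- flaring_yoke: Dark steel flaring yoke with screw and T-handle lying flat, about 145 x 78 x 20 mm; origin under its crosspiece. Bystander.
- oil_can: Small blue oil can, 35 x 60 x 125 mm, standing; origin under its middle. Bystander.
- flat_file: Flat file with black handle, 21 x 270 x 22 mm, lying; origin under its middle. Bystander.

How it is judged (in metres and radians):
On the way, in this order (a step that is already met when the one before it is completed fails the run):
1. the thicker tube lies in the 16 mm groove, its plain end out of the front face, let go of, with the upper bar still open (x of tube_16_end in the frame of groove_16 between -0.01 and -0.002 m and y of tube_16_end in the frame of groove_16 between -0.003 and 0.003 m and z of tube_16_end in the frame of groove_16 between -0.003 and 0.003 m and angle between the x axis of tube_16 and the x axis of flaring_die, either way round below 0.05 rad and contact force between the fingers and tube_16 below 0.1 N and value of joint upper_bar above 0.6 rad), for 0.2 s.
2. the upper bar is shut on the tube, with the swing bolt still out of the way (value of joint upper_bar below 0.04 rad and value of joint swing_bolt above 0.3 rad), for 0.2 s.
3. the swing bolt stands upright in the slot of the shut bar (value of joint upper_bar below 0.04 rad and value of joint swing_bolt below 0.1 rad), for 0.1 s.
4. the wing nut is tightened clockwise (value of joint wing_nut above 0.9 rad), for 0.1 s.
At the end, for the whole second after the job is handed in: The thicker tube rests in the 16 mm groove (axis within 3 mm and 0.05 rad of it), nut to the rear, plain end 2 to 10 mm out of the front face; upper bar shut (under 0.04 rad), swing bolt upright (under 0.1 rad), wing nut turned over 0.9 rad clockwise; the other things within 25 mm of their starts (all of step 3 and x of tube_16_end in the frame of groove_16 between -0.01 and -0.002 m and y of tube_16_end in the frame of groove_16 between -0.003 and 0.003 m and z of tube_16_end in the frame of groove_16 between -0.003 and 0.003 m and angle between the x axis of tube_16 and the x axis of flaring_die, either way round below 0.05 rad and value of joint wing_nut above 0.9 rad and linear speed of tube_16 below 0.02 m/s); the robot touches nothing.
It fails at once if the thinner tube is moved more than 25 mm (distance of tube_12 from where it was at the start of the episode above 0.025 m).
It fails at once if the flaring yoke is moved more than 25 mm (distance of flaring_yoke from where it was at the start of the episode above 0.025 m).
It fails at once if the oil can is moved more than 25 mm or knocked over (distance of oil_can from where it was at the start of the episode above 0.025 m).
It fails at once if the flat file is moved more than 25 mm (distance of flat_file from where it was at the start of the episode above 0.025 m).
It also fails if it takes over 64 s, if anything falls off the work surface, if the arm or the gripper's body presses on something with over 40 N, if the wrist force passes 120 N, or if a joint passes its speed limit or range.

## Robot

A 6-joint arm with a two-finger parallel gripper is mounted at the origin on a cart in front of the work surface, level with it; the furniture and walls round the work are solid. World frame = base frame: x ahead of the robot, y to its left, z up, the work surface at z = 0. Lengths are in m, angles in degrees, forces in N, time in s.
With the tool pointing down it reaches from about 0.3 to 0.875 m from the base axis. Payload 6.4 kg.
Tool frame: the origin (TCP) lies on the centre line of the jaws, within the pads' length; the fingertips stand 8 mm ahead of it and the grasp point (between the pads) lies 11 mm behind it (manip.tip_extent is the distance from the TCP to the fingertips, in m); z points along the fingers, y is the line along which they close (so a half turn about z gives the same grasp; the last joint's range is limited). The gripper opens to 88 mm and grips with 3 to 60 N. Pads are 18 mm wide; open, the fingers measure 123 mm over their backs; the gripper's body (75 mm by 187 mm) begins 45 mm behind the grasp point.
Start: joints at [-83.268, 10.359, 92.074, -0, 77.567, -11.82], TCP at [0.183, -0.545, 0.247] pointing down, gripper open.
Joint ranges: [-171.53, 171.53], [-51.25, 118.39], [17.06, 147.69], [-65.23, 245.23], [0, 150.52], [-178.68, 178.68]. Speed limits (degrees/s): [147.25, 147.25, 172.46, 180, 180, 180].

## Interface

Orientations are given as [roll, pitch, yaw] about the fixed x, y, z axes, in that order (R = Rz(yaw) Ry(pitch) Rx(roll)).
In Python, from workcell import manip gives the robot as it stands. The module is installed in compiled form; this text tells all that it offers.
- The arm moves only by the tool jog_arm, never from a script. Its argument "steps" is one flat list of numbers, 7 for each row, row after row: the shift along the world's x, y, z scaled (see below), then the turn, a rotation vector about the world's x, y, z scaled (see below), then the opening, from -1 (shut) to 1 (fully open). A call has exactly 8 rows; each row shifts and turns the commanded pose from where the row before left it; what a row does not reach is not made up. The controller multiplies each number of a shift by 30 mm and each number of a turn by 0.08 rad. A row lasts 1/12 s, in which the tool goes at most 41.7 mm and 7.16 degrees, less where a joint would pass 70% of its speed; a pose out of reach is approached as far as the arm can. A call with a number of a shift or a turn outside -1 to 1 is refused whole. A call with a gripper value outside its range is refused whole. The fingers move at their own pace and stop on an object; "grip_force" is the grip in N (left out, the last holds). Time passes only in rows, so rows that do not move let the fingers close, or fill a call up. It gives the time, the measured TCP pose, the force, the opening and the grip force at its end, in the units of the state.
- manip.state(): the state, without advancing time (a new reading comes with each control period).
- manip.snapshot(name): name is "scene" or "top" or "wrist"; returns a dict with "img" (480x640x3 uint8, red, green, blue), "depth" (480x640 float32, m along the optical axis (not along the pixel's ray), 0 where there is no reading), "camera_matrix" (3x3 intrinsics, pixels), "k1" (the pictures are not rectified: a ray, as slopes to the right and down, at radius r is drawn at 1 + k1 r^2 times it, then the intrinsics apply), "camera_from_world" (4x4, takes a point from world to camera coordinates). Camera axes: x right, y down, z forward; pixel columns grow to the right and rows downward; lengths in m; the calibration is good to about 2 mm. A picture is of the moment at which its call begins.
- manip.job_done(): hands the job in; it is judged then, once.
The state is a dict: "time": time; "joints": joint angles; "qd": joint speeds; "joint_torque": joint torques, N m; "position": TCP position; "orientation": TCP orientation; "contact_force": force on the tool from outside, world axes, zero at the start; "ft_torque": the same for the moment, N m; "grip_width": finger opening in m; "gripper_force": force on a finger pad.
Only numpy, scipy, OpenCV 4.12 (cv2) and the standard library are available. Lean on these libraries where they do the work, as an engineer would, in place of code of your own. Each camera call takes 0.05 s, during which the arm holds its last target. There are 200 camera calls.

## Working session

There is one attempt and no reset: what is moved stays moved. The work goes in short steps, Python scripts to look and compute and a tool call to move; the robot and the scene stay as the last step left them, time stands still between calls to the robot, and variables do not carry over. Pictures are saved under pics/ and viewed, at most 10 in all, crops included, and the job is handed in when it is done.

Besides the shell and the picture viewer there is one more tool, called by a JSON object that holds its "method" and its "body", one argument or row to a line. jog_arm: Moves the arm, as the interface text tells. Its arguments: {"type":"object","properties":{"steps":{"type":"array","items":{"type":"number","minimum":-1,"maximum":1}},"grip_force":{"type":"number"}},"required":["steps"]}

```bash
mkdir -p pics
cat > h.py <<'E'
import numpy as np, cv2
from workcell import manip
def snap(n,name):
    s=manip.snapshot(n); cv2.imwrite(f'pics/{name}.png',s['img'][:,:,::-1]); np.savez(f'{name}.npz',**{k:v for k,v in s.items()}); return s
def cloud(s):
    K=np.array(s['camera_matrix']);k1=float(s['k1']);h,w=s['depth'].shape
    u,v=np.meshgrid(np.arange(w),np.arange(h))
    p=cv2.undistortPoints(np.stack([u,v],-1).reshape(-1,1,2).astype(float),K,np.array([k1,0,0,0.])).reshape(h,w,2)
    d=s['depth']; P=np.dstack([p*d[...,None],d,np.ones_like(d)])
    T=np.linalg.inv(s['camera_from_world'])
    W=(P@T.T)[...,:3]; W[d==0]=np.nan
    return W
def load(name): return dict(np.load(f'{name}.npz'))
E
python3 - <<'E'
from h import *
a=snap('scene','s0');b=snap('top','t0')
print(a['k1'],np.linalg.inv(a['camera_from_world']).round(3),np.linalg.inv(b['camera_from_world']).round(3))
print(manip.state())
E
```

```text
-0.0026319408372032127 [[ 0.88  -0.28   0.384 -0.016]
 [-0.474 -0.556  0.683 -1.065]
 [ 0.022 -0.783 -0.622  1.042]
 [ 0.     0.     0.     1.   ]] [[-1.800e-02 -9.250e-01  3.800e-01 -1.220e-01]
 [-1.000e+00  1.900e-02  1.000e-03 -3.800e-02]
 [-8.000e-03 -3.800e-01 -9.250e-01  1.701e+00]
 [ 0.000e+00  0.000e+00  0.000e+00  1.000e+00]]
{'time': 0.1, 'joints': array([-8.32673239e+01,  1.03961536e+01,  9.21252266e+01, -3.61155126e-05,
        7.75668888e+01, -1.18199516e+01]), 'qd': array([-0.00469058, -0.13227591, -0.08000531,  0.09969408,  0.0254426 ,
       -0.09477064]), 'joint_torque': array([ 2.48172246e-04, -4.34817839e+01, -3.42693937e+01,  7.03814789e-02,
        3.39970307e-02, -3.89649699e-05]), 'position': array([ 0.18291377, -0.54464461,  0.24592068]), 'orientation': array([-1.79913595e+02, -1.80462426e-02,  1.85526219e+01]), 'contact_force': array([ 0.28460211, -0.4202239 , -0.21338361]), 'ft_torque': array([ 0.02034616, -0.03207207, -0.02705178]), 'gripper_force': 0.0, 'grip_width': 0.08837106832790372}
```

View pics/t0.png

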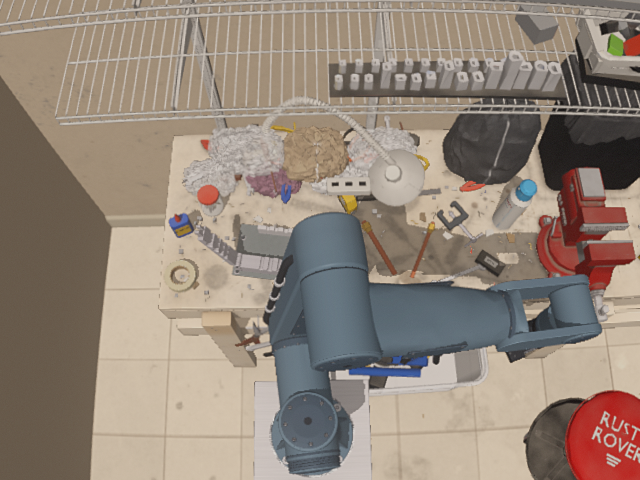

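View pics/s0.png

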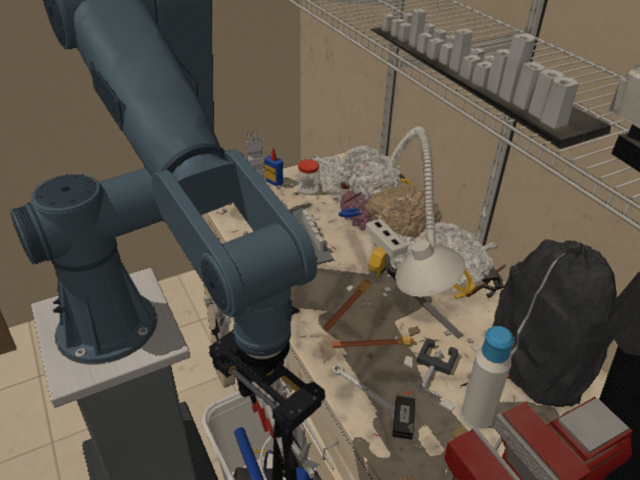

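The top view shows two copper tubes at about (378,248) and (424,250), nuts at their upper ends. The die is at about (250,250), partly hidden by the arm, and its bar leans back to about (205,230). The yoke is at (452,215) and the oil can at (489,262).

Run:
```python
from h import *
s=load('t0');W=cloud(s)
hsv=cv2.cvtColor(s['img'],cv2.COLOR_RGB2HSV)
m=((hsv[...,0]<16)&(hsv[...,1]>110)&(hsv[...,2]>60)).astype(np.uint8); m[:210]=0;m[285:]=0;m[:,:355]=0;m[:,445:]=0
n,l,st,c=cv2.connectedComponentsWithStats(m)
for i in range(1,n):
    if st[i,4]<30: continue
    P=W[l==i]; P=P[np.isfinite(P).all(1)]
    d=np.linalg.svd(P-P.mean(0))[2][0] if 0 else np.linalg.eigh(np.cov(P.T))[1][:,-1]
    t=(P-P.mean(0))@d
    print(st[i],P.mean(0).round(3),d.round(3),t.min().round(3),t.max().round(3),P[:,2].max().round(3))
for (u,v) in [(250,250),(262,240),(255,272),(240,258),(205,230),(232,258),(285,245),(378,248),(300,265)]: print(u,v,W[v,u].round(3))
im=cv2.resize(s['img'][190:310,160:460],None,fx=2.6,fy=2.6,interpolation=cv2.INTER_CUBIC)
cv2.imwrite('pics/t0c.png',im[:,:,::-1])
```

```text
[367 230  30  45 236] [ 0.52  -0.217  0.015] [-0.89  -0.456 -0.033] -0.077 0.076 0.026
[410 232  21  46 156] [ 0.511 -0.332  0.01 ] [-0.91   0.414 -0.023] -0.078 0.075 0.024
250 250 [0.538 0.176 0.006]
262 240 [0.571 0.141 0.002]
255 272 [0.469 0.159 0.004]
240 258 [0.496 0.199 0.052]
205 230 [0.513 0.271 0.224]
232 258 [0.49  0.219 0.07 ]
285 245 [0.552 0.071 0.007]
378 248 [ 0.533 -0.207  0.015]
300 265 [nan nan nan]
```

View pics/t0c.png

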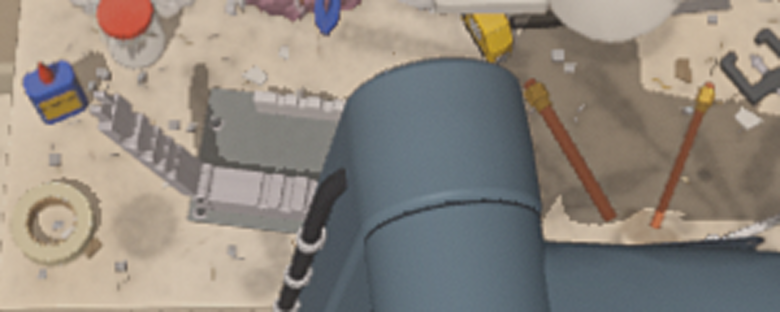

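Run:
```python
from h import *
W=cloud(load('t0'))
for n,(a,b,c,d) in dict(lamp=(365,425,150,205),neck=(260,390,95,150),shelf=(330,560,60,110),bottle=(495,540,180,230)).items():
    P=W[c:d,a:b].reshape(-1,3);P=P[np.isfinite(P).all(1)]
    print(n,np.percentile(P,[1,25,50,75,99],axis=0).round(3).tolist())
P=W[130:300,160:460].reshape(-1,3);P=P[P[:,2]>0.1]
P=P[(P[:,0]>.55)]
H,_,_=np.histogram2d(P[:,0],P[:,1],bins=[np.arange(.55,.95,.05),np.arange(-.45,.4,.05)])
print(H.astype(int))
```

```text
lamp [[0.655, -0.367, -0.006], [0.688, -0.303, 0.088], [0.712, -0.256, 0.113], [0.752, -0.214, 0.133], [0.864, -0.174, 0.209]]
neck [[0.621, -0.25, -0.004], [0.823, -0.146, 0.092], [0.87, -0.055, 0.126], [0.957, 0.04, 0.224], [0.965, 0.139, 0.628]]
shelf [[0.622, -0.733, 0.118], [0.655, -0.449, 0.624], [0.666, -0.321, 0.633], [0.712, -0.195, 0.656], [0.963, -0.07, 0.712]]
bottle [[0.582, -0.741, -0.01], [0.595, -0.67, -0.001], [0.613, -0.609, 0.015], [0.672, -0.588, 0.177], [0.761, -0.57, 0.266]]
[[  0   0   0   0   0   0   0   0   0   0   0   0   0   0   0   0]
 [  0   0   0   0   0   0   0   0   0   0   0   0   0   0   0   0]
 [  0   0  98 281 158 119 160 144   0   0   0   0   0   0   2   1]
 [  0   1 241 241 409  89 114 126  52  17   0   0   0   0   0   0]
 [ 73   1 124 174 168 282  58 294 300 248  77 257 279 184  35   0]
 [224   0  53 195 121 199 123 220 231 224 195 238 230 232 190   0]
 [ 23   0  25 136 135  53  27 134 142 158  60 136 125 156 120   3]]
```

{"method": "jog_arm", "body": {
  "steps": [0.95,0.9,0,0,0,0.25,1,0.95,0.9,0,0,0,0.25,1,0.95,0.9,0,0,0,0.25,1,0.95,0.9,0,0,0,0.25,1,0.95,0.9,0,0,0,0.25,1,0.95,0.9,0,0,0,0.25,1,0.95,0.9,0,0,0,0.2,1,0.95,0.9,0,0,0,0.2,1]
}}

```text
time: 0.77
position: [0.4119, -0.3274, 0.2465]
orientation: [-180.0, 0.0, 27.3]
contact_force: [0.8, -0.2, -0.0]
grip_width: 0.0883
gripper_force: 0.0
```

{"method": "jog_arm", "body": {
  "steps": [0.95,0.9,0,0,0,0,1,0.95,0.9,-0.2,0,0,0,1,0.95,0.9,-0.3,0,0,0,1,0.95,0.9,-0.4,0,0,0,1,0.35,0.4,-0.6,0,0,0,1,0,0,-0.5,0,0,0,1,0,0,0,0,0,0,1,0,0,0,0,0,0,1]
}}

```text
time: 1.43
position: [0.5347, -0.2085, 0.1856]
orientation: [-179.9, 0.1, 27.3]
contact_force: [-0.9, -0.2, -0.9]
grip_width: 0.088
gripper_force: 0.0
```

Run:
```python
from h import *
s=snap('wrist','w1');snap('top','t1');snap('scene','s1')
W=cloud(s)
print(manip.state()['position'],np.linalg.inv(s['camera_from_world']).round(3))
hsv=cv2.cvtColor(s['img'],cv2.COLOR_RGB2HSV)
m=((hsv[...,0]<16)&(hsv[...,1]>110)&(hsv[...,2]>60)).astype(np.uint8)
n,l,st,c=cv2.connectedComponentsWithStats(m)
for i in range(1,n):
    if st[i,4]<400: continue
    P=W[l==i]; P=P[np.isfinite(P).all(1)]
    d=np.linalg.eigh(np.cov(P.T))[1][:,-1];t=(P-P.mean(0))@d
    print(st[i],P.mean(0).round(4),d.round(3),np.percentile(t,[0,.5,50,99.5,100]).round(3),P[:,2].max().round(3))
im=np.hstack([cv2.resize(s['img'],(400,300)),cv2.resize(load('s1')['img'],(400,300))])
im=np.vstack([im,cv2.resize(load('t1')['img'][190:300,160:450],(800,300))])
cv2.imwrite('pics/c1.png',im[:,:,::-1])
```

```text
[ 0.53567147 -0.21016817  0.18796783] [[ 0.459 -0.845 -0.274  0.606]
 [-0.889 -0.437 -0.14  -0.173]
 [-0.001  0.307 -0.952  0.324]
 [ 0.     0.     0.     1.   ]]
[ 313  150   17  155 2446] [ 0.528  -0.2149  0.0177] [-0.892 -0.452 -0.024] [-0.069 -0.069 -0.003  0.08   0.081] 0.023
[ 355  240  134   92 1684] [ 0.5183 -0.332   0.0127] [-0.91   0.413 -0.023] [-0.072 -0.071 -0.006  0.079  0.083] 0.179
```

View pics/c1.png

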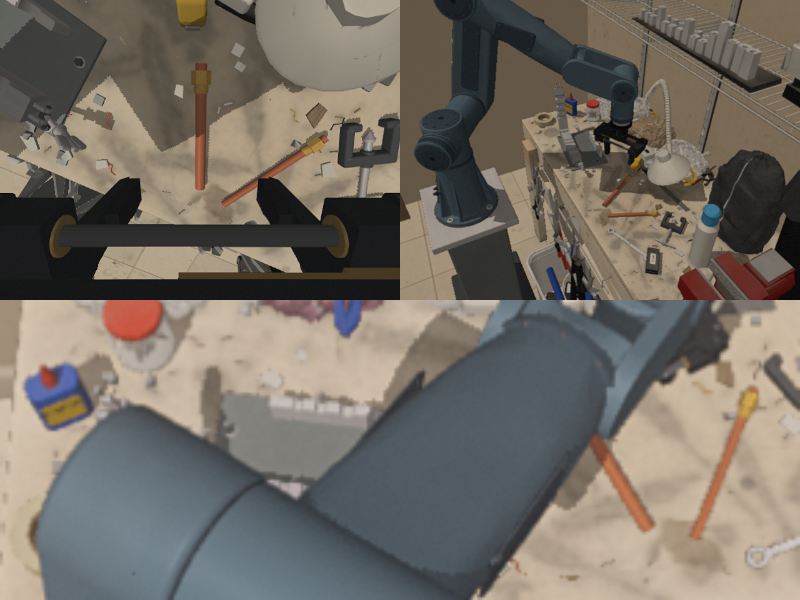

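The wrist view shows the thick tube centred at about (200,125) in its panel, nut at the far end, and the thin tube clear to the right. The die's base is at the upper left. I'll go down and grip.

{"method": "jog_arm", "body": {
  "steps": [0.07,0,-0.95,0,0,0,1,0,0,-1,0,0,0,1,0,0,-1,0,0,0,1,0,0,-1,0,0,0,1,0,0,-1,0,0,0,1,0,0,-0.5,0,0,0,1,0,0,-0.35,0,0,0,1,0,0,0,0,0,0,1]
}}

```text
time: 2.25
position: [0.5365, -0.2093, 0.0114]
orientation: [-179.9, 0.1, 27.2]
contact_force: [-0.6, -0.0, 0.0]
grip_width: 0.0881
gripper_force: 0.0
```

{"method": "jog_arm", "body": {
  "steps": [0,0,0,0,0,0,-1,0,0,0,0,0,0,-1,0,0,0,0,0,0,-1,0,0,0,0,0,0,-1,0,0,0,0,0,0,-1,0,0,0,0,0,0,-1,0,0,0,0,0,0,-1,0,0,0,0,0,0,-1],
  "grip_force": 25
}}

```text
time: 2.92
position: [0.5376, -0.2091, 0.0129]
orientation: [180.0, -0.0, 27.3]
contact_force: [-0.2, -0.5, -0.1]
grip_width: 0.0374
gripper_force: 0.0
```

{"method": "jog_arm", "body": {
  "steps": [0,0,0,0,0,0,-1,0,0,0,0,0,0,-1,0,0,0,0,0,0,-1,0,0,0,0,0,0,-1,0,0,0,0,0,0,-1,0,0,0.4,0,0,0,-1,0,0,0.8,0,0,0,-1,0,0,1,0,0,0,-1]
}}

```text
time: 3.58
position: [0.5357, -0.2081, 0.0778]
orientation: [-179.7, 0.2, 27.3]
contact_force: [0.0, 0.1, -1.6]
grip_width: 0.0156
gripper_force: 25.0
```

{"method": "jog_arm", "body": {
  "steps": [0,0,1,0,0,0,-1,0,0,1,0,0,0,-1,-0.4,0.2,0.6,0,0,0,-1,-0.6,0.2,0,0,0,0,-1,-0.6,0.2,0,0,0,0,-1,-0.6,0.2,0,0,0,0,-1,0,0,0,0,0,0,-1,0,0,0,0,0,0,-1]
}}

```text
time: 4.25
position: [0.4713, -0.185, 0.1574]
orientation: [180.0, -0.0, 27.2]
contact_force: [0.5, 0.4, -1.1]
grip_width: 0.015
gripper_force: 25.0
```

Run:
```python
from h import *
st=manip.state();print(st['position'],st['orientation'],st['grip_width'],st['gripper_force'])
s=snap('wrist','w2');t=snap('top','t2')
W=cloud(s)
hsv=cv2.cvtColor(s['img'],cv2.COLOR_RGB2HSV)
m=((hsv[...,0]<16)&(hsv[...,1]>110)&(hsv[...,2]>60)).astype(np.uint8)
n,l,sti,c=cv2.connectedComponentsWithStats(m)
for i in range(1,n):
    if sti[i,4]<300: continue
    P=W[l==i]; P=P[np.isfinite(P).all(1)]
    d=np.linalg.eigh(np.cov(P.T))[1][:,-1];q=(P-P.mean(0))@d
    print(sti[i],P.mean(0).round(4),d.round(3),np.percentile(q,[0,.5,50,99.5,100]).round(3),P[:,2].max().round(3))
im=np.vstack([cv2.resize(s['img'],(400,300)),cv2.resize(t['img'][190:310,180:340],(400,300))])
cv2.imwrite('pics/c2.png',im[:,:,::-1])
```

```text
[ 0.47125945 -0.18495153  0.1574073 ] [ 1.79964649e+02 -2.26811317e-02  2.72443712e+01] 0.015038965789398763 24.99530017375946
[ 298   73   42   27 1112] [ 0.554  -0.1432  0.1643] [-0.449  0.891 -0.059] [-0.007 -0.007  0.     0.008  0.008] 0.168
[ 299  184   39  176 6152] [ 0.4904 -0.1758  0.1632] [-0.891 -0.454 -0.022] [-0.037 -0.036 -0.002  0.044  0.047] 0.226
[ 412  199  160  108 2484] [ 0.5182 -0.332   0.0128] [-0.91   0.413 -0.023] [-0.072 -0.071 -0.002  0.079  0.081] 0.018
[ 303  395   31   42 1238] [ 0.422  -0.2107  0.1619] [-0.81  -0.399 -0.43 ] [-0.101 -0.013  0.     0.017  0.021] 0.241
```

View pics/c2.png

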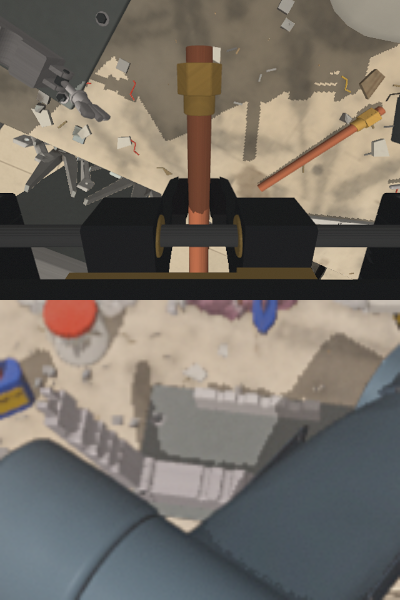

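The tube is firmly held with its nut to the far side. The wrist panel shows the die's bolt end at about (60,80), and the top crop shows the bar at (190,480) and the rest at (255,400).

Run:
```python
from h import *
for n in ['t0','t1','t2','w1','w2']:
    s=load(n);W=cloud(s).reshape(-1,3); c=s['img'].reshape(-1,3).astype(int)
    sel=(W[:,2]>.034)&(W[:,2]<.05)&(W[:,0]>.4)&(W[:,0]<.75)&(W[:,1]>-.12)&(W[:,1]<.3)
    P=W[sel];
    if len(P)<10: continue
    # split greedily: connected via occupancy
    g=np.floor((P[:,:2]-[.4,-.12])/.006).astype(int);im=np.zeros((60,72),np.uint8);im[g[:,0],g[:,1]]=1
    k,l=cv2.connectedComponents(cv2.dilate(im,np.ones((2,2))))
    lab=l[g[:,0],g[:,1]]
    for i in range(1,k):
        Q=P[lab==i]
        if len(Q)<40: continue
        (cx,cy),(w,h),a=cv2.minAreaRect((Q[:,:2]*1000).astype(np.float32))
        print(n,len(Q),Q.mean(0).round(3),'rect',round(cx),round(cy),round(w),round(h),round(a,1))
```

```text
t0 533 [0.485 0.148 0.041] rect 485 148 136 44 82.7
t0 146 [0.591 0.101 0.04 ] rect 591 100 105 18 81.6
t0 65 [ 0.727 -0.032  0.044] rect 727 -25 67 20 74.0
t0 206 [0.731 0.113 0.042] rect 734 108 38 164 2.7
t0 101 [0.74  0.26  0.043] rect 738 262 23 71 2.5
t1 41 [0.498 0.128 0.04 ] rect 497 131 41 15 78.2
t1 165 [0.59  0.093 0.04 ] rect 590 91 122 18 82.6
t1 40 [0.666 0.277 0.04 ] rect 671 275 17 59 50.9
t1 62 [ 0.728 -0.031  0.043] rect 728 -31 53 17 59.2
t1 223 [0.731 0.112 0.043] rect 726 108 157 48 89.8
t1 93 [0.739 0.261 0.042] rect 738 263 23 65 3.2
t2 502 [0.486 0.153 0.042] rect 486 148 133 45 82.0
t2 203 [0.588 0.079 0.041] rect 588 78 151 18 82.0
t2 43 [0.665 0.277 0.042] rect 669 274 20 56 47.8
t2 201 [0.729 0.11  0.042] rect 733 108 139 85 68.5
t2 65 [ 0.728 -0.032  0.043] rect 731 -30 63 16 62.6
t2 87 [0.74  0.263 0.043] rect 738 264 24 68 0.4
w1 3607 [0.471 0.011 0.042] rect 466 -10 134 42 83.1
w1 1457 [0.583 0.025 0.041] rect 583 29 55 13 82.0
w1 60 [ 0.659 -0.118  0.044] rect 659 -118 4 7 88.6
w2 5889 [0.472 0.02  0.042] rect 466 -4 146 41 82.1
```

{"method": "jog_arm", "body": {
  "steps": [-0.15,0.5,0,0,0,-0.5,-1,-0.15,0.9,0,0,0,-0.8,-1,-0.15,1,0,0,0,-0.8,-1,-0.15,1,0,0,0,-0.8,-1,-0.15,1,0,0,0,-0.8,-1,-0.15,1,0,0,0,-0.8,-1,-0.15,1,0,0,0,-0.8,-1,-0.15,1,0,0,0,-0.8,-1]
}}

```text
time: 5.02
position: [0.4362, 0.0381, 0.1571]
orientation: [-180.0, -0.1, -0.9]
contact_force: [0.5, -0.1, -1.4]
grip_width: 0.015
gripper_force: 25.0
```

{"method": "jog_arm", "body": {
  "steps": [-0.15,1,0,0,0,-0.8,-1,-0.15,0.8,0,0,0,-0.8,-1,0,0,0,0,0,0,-1,0,0,0,0,0,0,-1,0,0,0,0,0,0,-1,0,0,0,0,0,0,-1,0,0,0,0,0,0,-1,0,0,0,0,0,0,-1]
}}

```text
time: 5.68
position: [0.4269, 0.09, 0.1567]
orientation: [180.0, -0.0, -8.1]
contact_force: [-0.3, -0.2, -2.2]
grip_width: 0.0147
gripper_force: 25.0
```

```bash
cat > die.py <<'E'
from h import *
from scipy.optimize import minimize
# fit die pose: bar top (x -20..20) and rest top (106..118), z~44, by masks of points
def fit(names,x0=(.4784,.103,np.radians(-8))):
    P=[]
    for n in names:
        W=cloud(load(n)).reshape(-1,3); P.append(W[(W[:,2]>.036)&(W[:,2]<.049)&(W[:,0]>.4)&(W[:,0]<.65)&(W[:,1]>-.05)&(W[:,1]<.22)])
    P=np.vstack(P)[:,:2]
    def loc(p): 
        c,s=np.cos(p[2]),np.sin(p[2]); d=P-p[:2]; return d[:,0]*c+d[:,1]*s,-d[:,0]*s+d[:,1]*c
    return P,loc
E
python3 - <<'E'
from die import *
s=snap('wrist','w3');st=manip.state();print(st['position'],st['orientation'],st['contact_force'])
P,loc=fit(['w3']);p=(.4784,.103,np.radians(-8))
x,y=loc(p);print(len(P))
for lo,hi in [(-40,45),(95,130)]:
    for yb in range(-95,100,15):
        m=(x*1e3>lo)&(x*1e3<hi)&(y*1e3>yb)&(y*1e3<yb+15)
        if m.sum()>30: print(lo,yb,m.sum(),np.percentile(x[m]*1e3,[1,99]).round(1))
cv2.imwrite('pics/w3.png',s['img'][:,:,::-1])
E
```

```text
[0.42681559 0.09012845 0.15669968] [ 1.79997588e+02  2.80249875e-03 -8.10553267e+00] [-0.78502725  0.24260732 -2.47436357]
12329
-40 -95 1186 [-18.3  21.2]
-40 -80 1227 [-18.2  21.3]
-40 -65 513 [-16.6  21.7]
-40 -50 648 [-17.5  20.4]
-40 -20 37 [-17.6  -8.9]
-40 -5 907 [-17.4  21.9]
-40 10 1231 [-17.4  22. ]
-40 25 1127 [-17.2  22. ]
-40 40 1215 [-17.4  22. ]
-40 55 1189 [-17.3  22.1]
-40 70 1210 [-17.3  22.2]
-40 85 1178 [-17.2  22.8]
```

View pics/w3.png

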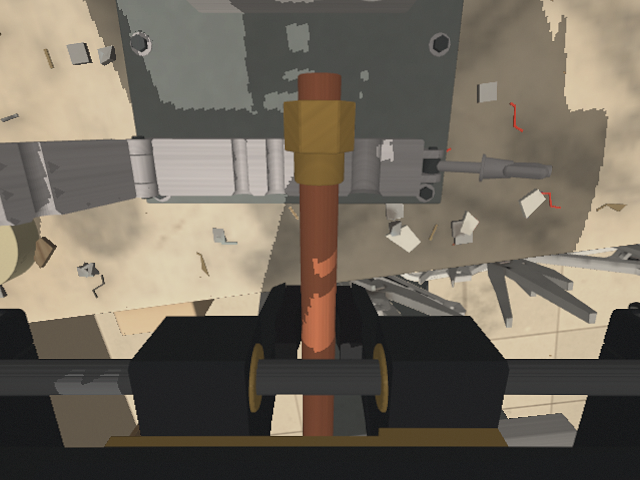

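The wrist image shows the tube centred over the die, nut to the rear. The grooves are at columns 240 (12... or 10 mm), 276 and 365, the 16 mm groove is under the nut near 318, and the bolt lies out to the right at (490,168).

Run:
```python
from h import *
W=cloud(load('w3')).reshape(-1,3); W=W[np.isfinite(W).all(1)]
a=np.radians(-8.3);c,s=np.cos(a),np.sin(a)
o=np.array([.4784+.002*c,.103+.002*s]);d=W[:,:2]-o
x=(d[:,0]*c+d[:,1]*s)*1e3;y=(-d[:,0]*s+d[:,1]*c)*1e3;z=W[:,2]*1e3
m=(abs(x)<14)&(z<60)
for yb in list(range(-104,-88,2))+list(range(-70,-38,2))+list(range(-34,60,2))+list(range(88,100,2)):
    k=m&(y>=yb)&(y<yb+2)
    if k.sum()>5: print(yb+1,k.sum(),np.median(z[k]).round(1),end=' | ')
for zl,zh,n in [(30,60,'bolt')]:
    k=(y<-105)&(y>-190)&(abs(x)<30)&(z>zl)&(z<90)
    print('\n',n,k.sum(),np.percentile(np.c_[x,y,z][k],[2,50,98],axis=0).round(1))
k=(y>95)&(abs(x)<25)&(z>50);print('bar',np.percentile(np.c_[x,y,z][k],[1,50,99],axis=0).round(1))
```

```text
-103 116 30.0 | -101 56 34.6 | -99 41 35.3 | -95 65 45.2 | -93 111 45.1 | -91 108 45.2 | -89 112 45.1 | -69 110 45.2 | -67 110 45.1 | -65 160 42.2 | -63 124 38.6 | -61 117 36.8 | -59 106 35.5 | -57 108 35.0 | -55 101 34.9 | -53 99 35.3 | -51 95 35.8 | -49 97 37.1 | -47 87 39.1 | -45 77 44.3 | -43 103 45.0 | -41 98 45.1 | -39 33 45.1 | -7 8 45.4 | -5 13 45.3 | -3 83 45.1 | -1 95 45.2 | 1 101 45.1 | 3 93 44.9 | 5 94 41.0 | 7 97 39.5 | 9 107 38.7 | 11 111 38.8 | 13 114 39.7 | 15 133 41.8 | 17 121 45.0 | 19 109 45.0 | 21 109 45.2 | 23 113 45.1 | 25 113 45.1 | 27 108 45.0 | 29 86 44.8 | 31 80 41.5 | 33 94 40.0 | 35 108 39.9 | 37 121 40.3 | 39 140 41.9 | 41 130 44.8 | 43 118 45.1 | 45 107 45.0 | 47 108 45.0 | 49 118 45.1 | 51 106 45.1 | 53 108 45.1 | 55 116 44.9 | 57 108 45.0 | 59 113 45.1 | 89 108 45.0 | 91 115 45.0 | 93 103 45.0 | 95 118 44.8 | 97 225 47.3 | 99 189 50.8 | 
 bolt 2023 [[  -8.5 -174.    30.6]
 [   1.3 -143.    49.9]
 [   9.9 -106.2   73.9]]
bar [[-19.8  99.   50.9]
 [  0.3 123.4  95.8]
 [ 20.1 136.4 127.9]]
```

{"method": "jog_arm", "body": {
  "steps": [0.6,-0.08,0,0,0,-0.04,-1,0.9,-0.12,0,0,0,0,-1,1,-0.14,0,0,0,0,-1,0.9,-0.12,0,0,0,0,-1,0.5,-0.07,-0.3,0,0,0,-1,0,0,-0.8,0,0,0,-1,0,0,0,0,0,0,-1,0,0,0,0,0,0,-1]
}}

```text
time: 6.4
position: [0.542, 0.0747, 0.1222]
orientation: [180.0, 0.3, -8.3]
contact_force: [-0.3, 0.7, -1.4]
grip_width: 0.0156
gripper_force: 25.0
```

Run:
```python
from h import *
st=manip.state();print(st['position'],st['orientation'],st['contact_force'])
s=snap('wrist','w4')
W=cloud(s).reshape(-1,3);hsv=cv2.cvtColor(s['img'],cv2.COLOR_RGB2HSV).reshape(-1,3)
a=np.radians(-8.3);c,sn=np.cos(a),np.sin(a)
d=W[:,:2]-[.4804,.1029];x=(d[:,0]*c+d[:,1]*sn)*1e3;y=(-d[:,0]*sn+d[:,1]*c)*1e3;z=W[:,2]*1e3
k=(z>80)&(hsv[:,0]<25)&(hsv[:,1]>110)&(abs(y+19)<20)
print('tube far end x',np.percentile(x[k],[99,99.8,100]))
for xb in range(80,166,6):
    q=k&(x>xb)&(x<xb+6)
    if q.sum()>20: print(xb,q.sum(),np.percentile(y[q],[1,50,99]).round(1),np.percentile(z[q],95).round(1))
r=(x>108)&(x<116)&(z>25)&(z<60)
for yb in range(-80,60,3):
    q=r&(y>=yb)&(y<yb+3)
    if q.sum()>5: print(yb,np.median(z[q]).round(0),end=' ')
q=(z>36)&(z<50)&(abs(y+60)<8);print('rest x',np.percentile(x[q],[1,99]) if q.any() else 0)
```

```text
[0.54195455 0.07467383 0.12220476] [179.98456052   0.26616227  -8.25350596] [-0.33039603  0.65161559 -1.35129662]
tube far end x [161.00244583 162.01565574 162.37786304]
80 2804 [-38.6 -20.8   0.3] 207.4
86 846 [-34.4 -19.7  -4.5] 200.7
92 1020 [-34.5 -19.5  -4.4] 198.9
98 505 [-27.  -19.5 -12. ] 129.9
104 532 [-27.3 -19.5 -12. ] 129.8
110 552 [-27.2 -19.5 -12.2] 129.9
116 575 [-27.1 -19.9 -12.3] 130.0
122 667 [-28.8 -19.9 -10.4] 132.0
128 814 [-29.2 -19.9 -10.1] 132.1
134 1017 [-32.6 -19.8  -6.9] 134.6
140 1208 [-32.7 -19.8  -6.9] 134.8
146 1302 [-32.8 -19.8  -6.7] 134.9
152 809 [-32.1 -19.8  -7.7] 134.4
158 568 [-27.4 -19.8 -12.2] 130.6
-80 45.0 -77 45.0 -74 45.0 -71 45.0 -68 45.0 -65 39.0 -62 37.0 -59 35.0 -56 35.0 -53 35.0 -50 37.0 -47 41.0 -44 45.0 -41 45.0 -38 45.0 -35 45.0 -8 45.0 -5 45.0 -2 45.0 1 45.0 4 41.0 7 39.0 10 39.0 13 41.0 16 45.0 19 45.0 22 45.0 25 45.0 28 45.0 31 40.0 34 40.0 37 41.0 40 45.0 43 45.0 46 45.0 49 45.0 52 45.0 55 45.0 58 45.0 rest x [ 14.61359084 118.09949994]
```

{"method": "jog_arm", "body": {
  "steps": [0.05,0.01,-0.6,0,0,0,-1,0,0,-0.8,0,0,0,-1,0,0,-0.6,0,0,0,-1,0,0,-0.4,0,0,0,-1,0,0,-0.03,0,0,0,-1,0,0,0,0,0,0,-1,0,0,0,0,0,0,-1,0,0,0,0,0,0,-1]
}}

```text
time: 7.12
position: [0.5463, 0.0752, 0.0524]
orientation: [-180.0, -0.2, -8.2]
contact_force: [0.5, -0.4, -1.0]
grip_width: 0.0151
gripper_force: 25.0
```

```bash
cat > tube.py <<'E'
from h import *
def tube(name):
    st=manip.state();print(st['position'],st['orientation'],st['contact_force'],st['gripper_force'])
    s=snap('wrist',name)
    W=cloud(s).reshape(-1,3);hsv=cv2.cvtColor(s['img'],cv2.COLOR_RGB2HSV).reshape(-1,3)
    a=np.radians(-8.3);c,sn=np.cos(a),np.sin(a)
    d=W[:,:2]-[.4804,.1029];x=(d[:,0]*c+d[:,1]*sn)*1e3;y=(-d[:,0]*sn+d[:,1]*c)*1e3;z=W[:,2]*1e3
    k=(hsv[:,0]<25)&(hsv[:,1]>110)&(abs(y+19)<20)&(z>30)&(z<90)
    print('tube far end x',np.percentile(x[k],[99,99.8,100]))
    for xb in range(-40,166,6):
        q=k&(x>xb)&(x<xb+6)
        if q.sum()>20: print(xb,q.sum(),np.percentile(y[q],[1,50,99]).round(1),np.percentile(z[q],95).round(1))
E
python3 -c "from tube import *;tube('w5')"
```

```text
[0.54627986 0.07522283 0.05243174] [-1.79988763e+02 -1.59449112e-01 -8.21101547e+00] [ 0.46958894 -0.42715893 -0.98638256] 24.99487727880478
tube far end x [165.38409963 166.2142429  166.5122335 ]
-4 76 [-25.7 -14.7 -10.7] 56.4
2 278 [-25.6 -18.  -10.8] 57.9
8 273 [-25.5 -18.  -10.9] 58.0
14 289 [-25.4 -18.  -11. ] 58.2
20 281 [-25.8 -18.5 -11.1] 58.3
26 34 [-22.4 -18.5 -13.9] 58.9
44 176 [-25.9 -18.  -10.8] 59.0
50 367 [-25.9 -18.4 -10.9] 59.1
56 372 [-25.8 -18.4 -11. ] 59.2
62 395 [-26.1 -18.4 -11.1] 59.4
68 417 [-26.  -18.4 -11.1] 59.5
74 438 [-25.9 -18.4 -10.9] 59.5
80 439 [-26.1 -18.4 -10.9] 59.8
86 452 [-25.7 -18.4 -11. ] 59.9
92 476 [-26.  -18.8 -11.1] 59.9
98 491 [-25.9 -18.3 -11.2] 60.2
104 510 [-25.8 -18.3 -10.8] 60.4
110 538 [-25.7 -18.3 -10.9] 60.6
116 556 [-26.  -18.3 -11. ] 60.5
122 548 [-25.9 -18.7 -11.1] 61.1
128 771 [-28.1 -18.7  -9.2] 62.7
134 792 [-27.9 -18.6  -8.9] 64.1
140 1169 [-31.6 -18.6  -5.6] 65.5
146 1242 [-31.5 -18.6  -5.4] 65.6
152 1182 [-31.6 -18.6  -5.6] 65.7
158 763 [-26.2 -18.6 -11.3] 61.6
164 328 [-26.2 -18.6 -11. ] 61.6
```

{"method": "jog_arm", "body": {
  "steps": [-0.07,0,0,0.04,0.28,0,-1,0,0,-0.06,0,0,0,-1,0,0,-0.06,0,0,0,-1,0,0,-0.06,0,0,0,-1,0,0,-0.02,0,0,0,-1,0,0,0,0,0,0,-1,0,0,0,0,0,0,-1,0,0,0,0,0,0,-1]
}}

```text
time: 7.83
position: [0.5434, 0.0752, 0.046]
orientation: [180.0, 1.2, -8.2]
contact_force: [-2.4, 0.5, 9.3]
grip_width: 0.0151
gripper_force: 25.0
```

```bash
python3 -c "from tube import *;tube('w6')" | awk 'NR<8||NR%3==0||NR>24'
```

```text
[0.54341662 0.07524364 0.04597242] [179.99002028   1.23182835  -8.20065299] [-2.40108179  0.5489137   9.25122137] 24.997156262397766
tube far end x [162.70073484 163.46575476 163.80532198]
-4 182 [-26.1 -18.9 -11.2] 52.8
2 276 [-26.  -18.4 -11.3] 53.1
8 278 [-26.  -18.4 -11.3] 53.0
14 301 [-26.3 -18.9 -11.5] 53.0
20 184 [-25.3 -19.4 -12.5] 53.4
44 320 [-26.3 -18.8 -11.3] 53.0
62 405 [-26.5 -18.8 -11.5] 53.1
80 443 [-26.1 -18.8 -11.4] 53.1
98 509 [-26.2 -18.7 -11.2] 53.1
116 573 [-26.3 -18.7 -11.5] 53.1
134 937 [-31.3 -19.   -6.3] 57.4
140 1215 [-31.9 -18.7  -5.7] 57.5
146 1253 [-31.7 -19.   -5.9] 57.5
152 971 [-31.6 -19.   -6.1] 57.3
158 745 [-26.2 -19.  -11.4] 53.1
```

{"method": "jog_arm", "body": {
  "steps": [0,0,0,0,0,0,0.1,0,0,0,0,0,0,0.1,0,0,0,0,0,0,0.1,0,0,0,0,0,0,0.1,0,0,0,0,0,0,0.1,0,0,0,0,0,0,0.1,0,0,0,0,0,0,0.1,0,0,0,0,0,0,0.1]
}}

```text
time: 8.55
position: [0.543, 0.0753, 0.0447]
orientation: [180.0, 1.3, -8.2]
contact_force: [0.1, -0.1, 0.9]
grip_width: 0.0482
gripper_force: 0.0
```

{"method": "jog_arm", "body": {
  "steps": [0,0,0.4,0,0,0,0.1,0,0,0.8,0,0,0,0.1,0,0,1,0,-0.28,0,0.1,0,0,1,0,0,0,0.1,0,0,0.6,0,0,0,0.1,0,0,0,0,0,0,0.1,0,0,0,0,0,0,0.1,0,0,0,0,0,0,0.1]
}}

```text
time: 9.22
position: [0.5424, 0.0753, 0.1583]
orientation: [-179.8, 0.1, -8.2]
contact_force: [0.1, -0.1, -0.7]
grip_width: 0.0483
gripper_force: 0.0
```

```bash
python3 -c "from tube import *;tube('w7')" | awk 'NR<8||NR%3==0||NR>24'
python3 - <<'E'
from h import *
s=snap('top','t7');W=cloud(s).reshape(-1,3);W=W[np.isfinite(W).all(1)]
a=np.radians(-8.3);c,sn=np.cos(a),np.sin(a)
d=W[:,:2]-[.4804,.1029];x=(d[:,0]*c+d[:,1]*sn)*1e3;y=(-d[:,0]*sn+d[:,1]*c)*1e3;z=W[:,2]*1e3
k=(abs(x)<21)&(y>100)&(y<230)&(z>60)&(z<260);print(k.sum())
if k.sum(): 
  i=np.argsort(-z*k)[:8];print(np.c_[x,y,z][i].round(0).tolist())
  print('inner face angle',np.degrees(np.arctan2(*np.polyfit(z[k],y[k],1)[:1],1)))
hsv=cv2.cvtColor(s['img'],cv2.COLOR_RGB2HSV)
W=cloud(s)[200:240,160:200];h=hsv[200:240,160:200]
m=(h[...,0]>105)&(h[...,1]>100);print('can',np.nanpercentile(W[m],[2,50,98],axis=0).round(3),manip.state()['joints'].round(1))
E
```

```text
[0.5423796  0.07530531 0.15834937] [-1.79822948e+02  7.77515386e-02 -8.21356136e+00] [ 0.13000305 -0.0831271  -0.68068845] 0.0
tube far end x [162.06905966 163.3091996  163.66577413]
-28 59 [-25.8 -18.8 -12.1] 53.1
-22 113 [-26.3 -19.6 -12.1] 53.0
-16 114 [-26.2 -19.2 -12.1] 53.3
-10 119 [-26.2 -19.6 -12.2] 53.3
-4 114 [-26.1 -18.8 -12.2] 53.3
8 122 [-26.  -18.7 -12.3] 53.3
26 132 [-25.8 -18.7 -11.5] 53.3
44 144 [-26.4 -18.7 -11.7] 53.2
62 149 [-26.2 -18.7 -11.8] 53.4
80 159 [-26.1 -19.3 -11.9] 53.4
98 167 [-25.8 -19.3 -12. ] 53.4
104 176 [-26.5 -19.3 -11.2] 53.3
110 179 [-25.7 -18.6 -11.2] 53.3
116 192 [-26.4 -19.3 -11.3] 53.3
122 200 [-28.4 -19.2 -10.1] 54.7
128 248 [-28.3 -19.2  -9.3] 55.2
134 297 [-31.7 -18.5  -5.9] 57.5
140 348 [-31.6 -19.2  -6. ] 57.7
146 361 [-31.5 -19.2  -6.1] 57.8
152 261 [-31.4 -18.5  -6.2] 57.2
158 199 [-26.5 -19.2 -11.7] 53.3
427
[[-9.0, 180.0, 255.0], [-9.0, 178.0, 254.0], [5.0, 178.0, 254.0], [8.0, 182.0, 253.0], [-11.0, 180.0, 252.0], [-12.0, 191.0, 252.0], [9.0, 185.0, 252.0], [9.0, 179.0, 252.0]]
inner face angle 20.42504895050717
can [[0.587 0.357 0.009]
 [0.6   0.379 0.081]
 [0.625 0.408 0.092]] [ -4.6  12.5 100.5   0.2  67.1  93.5]
```

{"method": "jog_arm", "body": {
  "steps": [0,0,0.5,0,0,0.6,-1,-0.1,0,0.8,0,0,1,-1,-0.1,0,0.9,0,0,1,-1,-0.2,0,0.9,0,0,1,-1,-0.2,0,0.9,0,0,1,-1,-0.2,0,0.8,0,0,1,-1,-0.1,0.1,0.3,0,0,1,-1,-0.1,0.5,0,0,0,1,-1]
}}

```text
time: 9.98
position: [0.5139, 0.092, 0.3138]
orientation: [-180.0, -0.1, 26.7]
contact_force: [0.5, 0.3, 0.8]
grip_width: 0.0004
gripper_force: 0.0
```

{"method": "jog_arm", "body": {
  "steps": [0,0.9,0,0,0,1,-1,0,1,0,0,0,1,-1,0,1,0,0,0,1,-1,0,1,0,0,0,1,-1,0,1,0,0,0,1,-1,0,1,0,0,0,1,-1,0,1,0,0,0,1,-1,0,0.8,0,0,0,1,-1]
}}

```text
time: 10.65
position: [0.5121, 0.3262, 0.3099]
orientation: [-179.7, 0.1, 63.6]
contact_force: [-0.7, 0.1, -0.1]
grip_width: 0.0003
gripper_force: 0.0
```

{"method": "jog_arm", "body": {
  "steps": [0,0,0,0,0,1,-1,0,0,0,0,0,1,-1,0,0,0,0,0,1,-1,0,0,0,0,0,1,-1,0,0,0,0,0,0,-1,0,0,0,0,0,0,-1,0,0,0,0,0,0,-1,0,0,0,0,0,0,-1]
}}

```text
time: 11.32
position: [0.5129, 0.3241, 0.3113]
orientation: [-179.8, 0.1, 81.5]
contact_force: [-0.4, -0.0, 0.0]
grip_width: 0.0003
gripper_force: 0.0
```

{"method": "jog_arm", "body": {
  "steps": [0,0,-0.6,0,0,0,-1,0,0,-0.9,0,0,0,-1,0,0,-1,0,0,0,-1,0,0,-0.78,0,0,0,-1,-0.06,-0.4,0,0,0,0,-1,-0.07,-0.5,0.1,0,0,0,-1,-0.07,-0.5,0.1,0,0,0,-1,-0.07,-0.5,0.1,0,0,0,-1]
}}

```text
time: 11.98
position: [0.5053, 0.2663, 0.2247]
orientation: [-179.9, -0.1, 81.6]
contact_force: [-1.7, 3.5, 0.6]
grip_width: 0.0006
gripper_force: 1.7
```

{"method": "jog_arm", "body": {
  "steps": [-0.07,-0.5,0.3,0,0,0,-1,-0.07,-0.5,0.1,0,0,0,-1,-0.07,-0.5,0,0,0,0,-1,-0.07,-0.5,0,0,0,0,-1,-0.07,-0.5,0,0,0,0,-1,-0.07,-0.5,-0.1,0,0,0,-1,-0.07,-0.5,-0.1,0,0,0,-1,-0.07,-0.5,-0.15,0,0,0,-1]
}}

```text
time: 12.65
position: [0.489, 0.1457, 0.2268]
orientation: [179.9, -0.1, 81.6]
contact_force: [0.7, 2.3, -0.5]
grip_width: 0.0003
gripper_force: 1.1
```

```bash
cat > bar.py <<'E'
from h import *
def bar(name):
    st=manip.state();print(st['position'],st['contact_force'])
    p=st['position'];d=p[:2]-[.4804,.1029];c,sn=np.cos(np.radians(-8.3)),np.sin(np.radians(-8.3))
    print('TCP die',(d[0]*c+d[1]*sn).round(4),(-d[0]*sn+d[1]*c).round(4))
    for cam in ['scene','top','wrist']:
        s=snap(cam,name+cam);W=cloud(s).reshape(-1,3);W=W[np.isfinite(W).all(1)]
        d=W[:,:2]-[.4804,.1029];x=(d[:,0]*c+d[:,1]*sn)*1e3;y=(-d[:,0]*sn+d[:,1]*c)*1e3;z=W[:,2]*1e3
        h=[]
        for yb in range(-120,150,20):
            k=(abs(abs(x)-18)<3)&(y>yb)&(y<yb+20)&(z>40)&(z<250)
            if k.sum()>5:h.append((yb+10,int(k.sum()),*np.percentile(z[k],[10,50,90]).round(0)))
        print(cam,h)
E
python3 -c "from bar import *;bar('b1')"
```

```text
[0.48904948 0.14565062 0.2267877 ] [ 0.66579755  2.34697807 -0.53532042]
TCP die 0.0024 0.0436
scene [(-90, 15, np.float64(42.0), np.float64(44.0), np.float64(46.0)), (-70, 17, np.float64(43.0), np.float64(46.0), np.float64(49.0)), (-50, 9, np.float64(43.0), np.float64(47.0), np.float64(50.0)), (-30, 24, np.float64(43.0), np.float64(45.0), np.float64(51.0)), (-10, 13, np.float64(47.0), np.float64(50.0), np.float64(55.0)), (10, 29, np.float64(42.0), np.float64(215.0), np.float64(226.0)), (30, 50, np.float64(44.0), np.float64(205.0), np.float64(230.0)), (50, 66, np.float64(44.0), np.float64(150.0), np.float64(182.0)), (70, 43, np.float64(45.0), np.float64(114.0), np.float64(129.0)), (90, 46, np.float64(46.0), np.float64(77.0), np.float64(105.0)), (110, 13, np.float64(47.0), np.float64(51.0), np.float64(61.0))]
top [(-90, 14, np.float64(41.0), np.float64(43.0), np.float64(47.0)), (-70, 17, np.float64(41.0), np.float64(44.0), np.float64(46.0)), (-50, 8, np.float64(41.0), np.float64(42.0), np.float64(45.0)), (-30, 27, np.float64(41.0), np.float64(46.0), np.float64(54.0)), (-10, 17, np.float64(42.0), np.float64(45.0), np.float64(51.0)), (10, 6, np.float64(42.0), np.float64(48.0), np.float64(49.0))]
wrist [(30, 195, np.float64(200.0), np.float64(205.0), np.float64(211.0)), (50, 1105, np.float64(168.0), np.float64(186.0), np.float64(235.0)), (70, 633, np.float64(131.0), np.float64(147.0), np.float64(160.0)), (90, 446, np.float64(94.0), np.float64(110.0), np.float64(123.0)), (110, 244, np.float64(66.0), np.float64(77.0), np.float64(88.0))]
```

{"method": "jog_arm", "body": {
  "steps": [-0.08,-0.52,-0.32,0,0,0,-1,-0.08,-0.52,-0.32,0,0,0,-1,-0.07,-0.48,-0.38,0,0,0,-1,-0.07,-0.48,-0.38,0,0,0,-1,-0.06,-0.4,-0.48,0,0,0,-1,-0.06,-0.4,-0.48,0,0,0,-1,-0.04,-0.28,-0.53,0,0,0,-1,-0.04,-0.28,-0.53,0,0,0,-1]
}}

```text
time: 13.47
position: [0.4746, 0.0458, 0.1226]
orientation: [179.9, 0.0, 81.6]
contact_force: [0.1, 0.3, 1.5]
grip_width: 0.0003
gripper_force: 0.7
```

{"method": "jog_arm", "body": {
  "steps": [-0.02,-0.12,-0.4,0,0,0,-1,-0.02,-0.12,-0.4,0,0,0,-1,-0.02,-0.12,-0.4,0,0,0,-1,0,-0.05,-0.3,0,0,0,-1,0,0,-0.2,0,0,0,-1,0,0,-0.1,0,0,0,-1,0,0,0,0,0,0,-1,0,0,0,0,0,0,-1]
}}

```text
time: 14.13
position: [0.472, 0.0339, 0.0701]
orientation: [-179.8, 0.1, 81.7]
contact_force: [-10.3, -1.5, 25.0]
grip_width: 0.0006
gripper_force: 12.4
```

```bash
python3 -c "from bar import *;bar('b2')"
```

```text
[0.47196792 0.03390075 0.07006307] [-10.32133157  -1.51570398  25.04384489]
TCP die 0.0016 -0.0695
scene [(-110, 32, np.float64(137.0), np.float64(184.0), np.float64(248.0)), (-90, 162, np.float64(57.0), np.float64(169.0), np.float64(232.0)), (-70, 42, np.float64(53.0), np.float64(66.0), np.float64(108.0)), (-50, 16, np.float64(52.0), np.float64(62.0), np.float64(67.0)), (-30, 16, np.float64(44.0), np.float64(62.0), np.float64(66.0)), (-10, 14, np.float64(52.0), np.float64(64.0), np.float64(67.0)), (30, 12, np.float64(47.0), np.float64(62.0), np.float64(65.0))]
top [(90, 11, np.float64(51.0), np.float64(55.0), np.float64(62.0))]
wrist [(-70, 404, np.float64(62.0), np.float64(63.0), np.float64(64.0)), (-50, 6944, np.float64(63.0), np.float64(152.0), np.float64(165.0)), (-30, 4596, np.float64(63.0), np.float64(143.0), np.float64(151.0)), (-10, 1098, np.float64(62.0), np.float64(63.0), np.float64(64.0)), (10, 1260, np.float64(62.0), np.float64(63.0), np.float64(64.0)), (30, 1474, np.float64(62.0), np.float64(63.0), np.float64(64.0)), (50, 1091, np.float64(62.0), np.float64(63.0), np.float64(64.0))]
```

{"method": "jog_arm", "body": {
  "steps": [0,0,0.7,0,0,0,-1,0,0,1,0,0,0,-1,0,0,1,0,0,0,-0.3,-0.1,-0.7,0.8,0,0,0,-0.3,-0.15,-1,0.6,0,0,0,-0.3,-0.15,-1,0.2,0,0,0,-0.3,-0.15,-1,0,0,0,0,-0.3,-0.05,-0.4,0,0,0,0,-0.3]
}}

```text
time: 14.95
position: [0.454, -0.0918, 0.1983]
orientation: [180.0, 0.2, 81.6]
contact_force: [-0.0, -0.3, -0.6]
grip_width: 0.0308
gripper_force: 0.0
```

Run:
```python
from h import *
s=snap('wrist','w8');st=manip.state();p=st['position'];print(p,st['orientation'],st['grip_width'],st['joints'].round(0))
W=cloud(s).reshape(-1,3);W=W[np.isfinite(W).all(1)]
c,sn=np.cos(np.radians(-8.3)),np.sin(np.radians(-8.3))
d=W[:,:2]-[.4804,.1029];x=(d[:,0]*c+d[:,1]*sn)*1e3;y=(-d[:,0]*sn+d[:,1]*c)*1e3;z=W[:,2]*1e3
k=(y<-104)&(y>-200)&(abs(x)<25)&(z>15)&(z<100)
for yb in range(-190,-100,5):
    q=k&(y>=yb)&(y<yb+5)
    if q.sum()>8:print(yb,q.sum(),np.percentile(x[q],[3,50,97]).round(1),np.percentile(z[q],[5,50,97]).round(1))
```

```text
[ 0.45380124 -0.09242859  0.19784204] [-1.79989047e+02  1.67062296e-01  8.14870845e+01] 0.030832753161853396 [-26.  -1. 111.  -0.  71. -18.]
-180 29 [-2.5  1.6  4.8] [60.6 63.  64.8]
-175 51 [-2.5  1.6  4.8] [59.5 63.5 70.1]
-170 50 [-2.7  0.9  4.7] [68.9 72.5 74.8]
-165 77 [-3.   0.9  4.7] [68.4 72.6 74.6]
-160 89 [-4.2  0.9  6. ] [50.4 68.3 71.7]
-155 110 [-5.   0.9  6.6] [50.  63.8 68.2]
-150 126 [-5.8  0.9  7.4] [47.7 52.1 63.8]
-145 131 [-7.5  0.9  9.3] [42.8 49.5 52.2]
-140 125 [-7.4  0.9  9. ] [43.6 48.6 51. ]
-135 54 [-2.5  0.9  4.2] [39.6 41.6 43.5]
-130 63 [-2.5  0.9  4.2] [36.7 38.8 41.4]
-125 54 [-2.5  0.9  4.2] [33.8 36.2 37.8]
-120 169 [-10.6   0.1  12.4] [32.3 58.1 60.3]
-115 226 [-20.4   0.   12.4] [18.2 57.3 60.1]
-110 234 [-22.    0.1  12.4] [16.1 58.  60.3]
-105 37 [-11.   -1.6  11.6] [29.4 58.3 59.8]
```

View pics/w8.png

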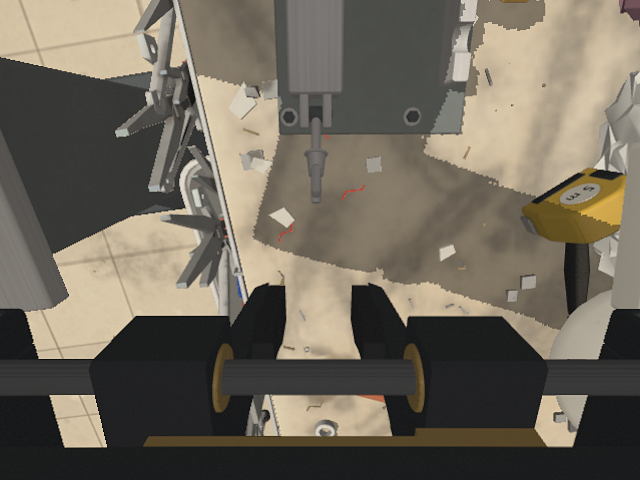

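The wrist image shows the bar shut, with the lug slot at (316,108) and the bolt with its wing nut lying out at (316,170), its edge toward the camera. From the depth its angle is about 1.07 rad.

{"method": "jog_arm", "body": {
  "steps": [0.05,0.45,-0.5,0,0,0,-0.3,0.08,0.67,-0.8,0,0,0,-0.3,0,0,-1,0,0,0,-0.3,0,0,-1,0,0,0,-0.3,0,0,-0.8,0,0,0,-0.3,0,0,-0.5,0,0,0,-0.3,0,0,-0.3,0,0,0,-0.3,0,0,0,0,0,0,-0.3]
}}

```text
time: 15.67
position: [0.4563, -0.0543, 0.0479]
orientation: [-179.7, -0.0, 81.7]
contact_force: [-0.5, -0.6, 0.6]
grip_width: 0.0308
gripper_force: 0.0
```

{"method": "jog_arm", "body": {
  "steps": [0,0,0,0,0,0,-1,0,0,0,0,0,0,-1,0,0,0,0,0,0,-1,0,0,0,0,0,0,-1,0,0,0,0,0,0,-1,0,0,0,0,0,0,-1,0,0,0,0,0,0,-1,0,0,0,0,0,0,-1],
  "grip_force": 15
}}

```text
time: 16.33
position: [0.4576, -0.0557, 0.0497]
orientation: [-179.9, 0.1, 81.6]
contact_force: [-1.6, -2.7, 2.1]
grip_width: 0.0105
gripper_force: 15.0
```

{"method": "jog_arm", "body": {
  "steps": [0,0,0,0,0,0,-0.5,0,0,0,0,0,0,-0.5,0,0,0,0,0,0,-0.5,0,0,0,0,0,0,-0.5,-0.03,-0.2,0.25,0,0,0,-0.5,0,0,0,0,0,0,-0.5,0,0,0,0,0,0,-0.5,0,0,0,0,0,0,-1]
}}

```text
time: 17.0
position: [0.4564, -0.0614, 0.057]
orientation: [-179.9, 0.0, 81.6]
contact_force: [0.9, 0.0, -0.5]
grip_width: 0.0174
gripper_force: 0.0
```

{"method": "jog_arm", "body": {
  "steps": [0,0,0,0,0,0,-1,0,0,0,0,0,0,-1,0,0,0,0,0,0,-1,0,0,0,0,0,0,-1,0,0,0,0,0,0,-1,0,0,0,0,0,0,-1,0,0,0,0,0,0,-1,0,0,0,0,0,0,-1]
}}

```text
time: 17.67
position: [0.4565, -0.0613, 0.0568]
orientation: [-179.8, 0.0, 81.6]
contact_force: [2.3, -0.2, -2.7]
grip_width: 0.0077
gripper_force: 15.0
```

Run:
```python
from h import *
s=snap('wrist','w9');st=manip.state();p=st['position']
W=cloud(s).reshape(-1,3);W=W[np.isfinite(W).all(1)]
c,sn=np.cos(np.radians(-8.3)),np.sin(np.radians(-8.3))
d=p[:2]-[.4804,.1029];print('TCP die',(d[0]*c+d[1]*sn).round(4),(-d[0]*sn+d[1]*c).round(4),p[2],st['orientation'])
d=W[:,:2]-[.4804,.1029];x=(d[:,0]*c+d[:,1]*sn)*1e3;y=(-d[:,0]*sn+d[:,1]*c)*1e3;z=W[:,2]*1e3
k=(y<-104)&(y>-200)&(abs(x)<12)&(z>15)&(z<90)
for yb in range(-190,-100,4):
    q=k&(y>=yb)&(y<yb+4)
    if q.sum()>8:print(yb,q.sum(),np.percentile(x[q],[3,50,97]).round(1),np.percentile(z[q],[5,50,97]).round(1))
```

```text
TCP die 0.0 -0.1659 0.056841104119909364 [-1.79847242e+02  2.79406468e-02  8.16269493e+01]
-178 88 [-3.5  0.8  4.7] [59.8 62.4 71.1]
-174 46 [-3.9  0.5  5. ] [67.5 69.8 72.1]
-170 85 [-4.2  0.8  5.3] [68.8 71.4 73.5]
-166 255 [-4.5  0.4  5.4] [69.4 72.3 75. ]
-162 436 [-9.8  0.8 10.4] [58.5 70.3 87.6]
-158 1996 [-11.5  -2.2  11.4] [52.6 69.9 89. ]
-154 326 [-5.2  0.8  6.8] [48.8 62.2 65.7]
-150 413 [-5.5  0.8  6.8] [47.5 52.1 62.4]
-146 290 [-6.2  0.3  7.8] [45.1 49.7 51.9]
-142 320 [-8.   0.8  9.4] [43.  48.2 50.4]
-138 302 [-6.   0.8  7.6] [40.5 46.9 50.5]
-134 159 [-3.   0.8  4.6] [37.6 40.7 42.6]
-130 155 [-3.   0.8  4.6] [36.  38.5 40.7]
-126 148 [-3.   0.8  4.1] [34.3 36.6 38.7]
-122 202 [-9.4  0.6 10.5] [32.3 35.2 59.3]
-118 475 [-10.9  -0.2  11.3] [31.3 58.5 59.9]
-114 532 [-10.9  -0.2  11.2] [29.6 58.2 59.9]
-110 567 [-11.1   0.3  11.5] [30.3 58.2 60. ]
-106 302 [-11.    0.1  11.4] [29.3 58.2 60.1]
```

{"method": "jog_arm", "body": {
  "steps": [0.024,0.161,0.247,0,0,0,-1,0.027,0.188,0.22,0,0,0,-1,0.031,0.215,0.193,0,0,0,-1,0.035,0.24,0.163,0,0,0,-1,0.038,0.257,0.133,0,0,0,-1,0.04,0.274,0.093,0,0,0,-1,0.041,0.284,0.057,0,0,0,-1,0.042,0.29,0.02,0,0,0,-1]
}}

```text
time: 18.38
position: [0.4649, -0.0036, 0.0914]
orientation: [-179.9, 0.1, 81.7]
contact_force: [1.7, -4.9, -0.6]
grip_width: 0.0079
gripper_force: 15.0
```

{"method": "jog_arm", "body": {
  "steps": [0.01,0.06,0,0,0,0,-1,0,0,0,0,0,0,-1,0,0,0,0,0,0,-1,0,0,0,0,0,0,-1,0,0,0,0,0,0,-1,0,0,0,0,0,0,-1,0,0,0,0,0,0,-1,0,0,0,0,0,0,-1]
}}

```text
time: 19.05
position: [0.4653, -0.0016, 0.0914]
orientation: [-179.9, -0.0, 81.6]
contact_force: [0.7, 1.2, 7.1]
grip_width: 0.0077
gripper_force: 15.0
```

```bash
cat > nut.py <<'E'
from h import *
def nut(name):
    s=snap('wrist',name);st=manip.state();p=st['position']
    W=cloud(s).reshape(-1,3);W=W[np.isfinite(W).all(1)]
    c,sn=np.cos(np.radians(-8.3)),np.sin(np.radians(-8.3))
    d=p[:2]-[.4804,.1029];print('TCP die',(d[0]*c+d[1]*sn).round(4),(-d[0]*sn+d[1]*c).round(4),p[2],st['orientation'],st['contact_force'],st['grip_width'],st['joints'].round(0))
    d=W[:,:2]-[.4804,.1029];x=(d[:,0]*c+d[:,1]*sn)*1e3;y=(-d[:,0]*sn+d[:,1]*c)*1e3;z=W[:,2]*1e3
    k=(y<-75)&(y>-160)&(abs(x)<25)&(z>70)&(z<110)
    for yb in range(-160,-75,4):
        q=k&(y>=yb)&(y<yb+4)
        if q.sum()>8:print(yb,q.sum(),np.percentile(x[q],[3,50,97]).round(1),np.percentile(z[q],[5,50,97]).round(1))
E
python3 -c "from nut import *;nut('w10')"
```

```text
TCP die 0.0001 -0.1056 0.0913609130316359 [-1.79848801e+02 -4.51868541e-02  8.16206364e+01] [0.97147376 1.44823447 7.31172721] 0.007977582658070487 [-15.   9. 114.   0.  57.  -7.]
-128 77 [-3.3  0.8  4.5] [95.5 98.5 99.9]
-124 136 [-3.2  0.4  4.5] [ 96.2  99.2 100.7]
-120 60 [-2.9  0.6  4. ] [ 96.9 100.3 103.1]
-116 176 [-3.8  0.8  5. ] [ 94.5 102.9 105.7]
-112 259 [-3.5  0.8  4.8] [ 94.5 101.5 105.6]
-108 168 [-4.1  0.4  5.4] [ 99.1 101.4 108.6]
-104 219 [-4.4  0.4  5.5] [ 98.7 100.9 108.8]
-100 1566 [-13.    0.9  14.9] [ 84.8  98.9 109.3]
-96 787 [-17.2   0.9  18.3] [ 88.8  99.2 109.4]
```

View pics/w10.png

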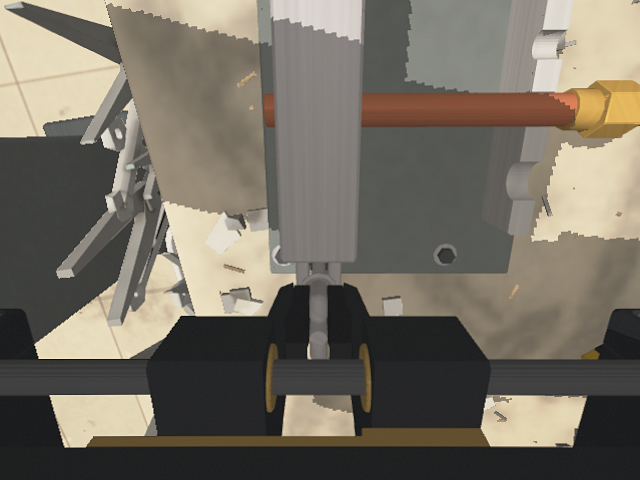

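The wrist view shows the bolt in the lug slot at (318,275), with the fingers on its wings and the tube clamped under the bar at row 110. Next, a gentle push against the stop.

{"method": "jog_arm", "body": {
  "steps": [0.01,0.07,-0.02,0,0,0,-1,0.01,0.07,-0.02,0,0,0,-1,0,0,0,0,0,0,-1,0,0,0,0,0,0,-1,0,0,0,0,0,0,-1,0,0,0,0,0,0,-1,0,0,0,0,0,0,-1,0,0,0,0,0,0,-1]
}}

```text
time: 19.77
position: [0.4659, 0.0021, 0.0906]
orientation: [-179.9, 0.0, 81.6]
contact_force: [-2.2, -1.1, 11.5]
grip_width: 0.008
gripper_force: 15.0
```

```bash
python3 -c "from nut import *;nut('w11')"
```

```text
TCP die 0.0003 -0.1018 0.0906419504317776 [-1.79858069e+02  1.26451633e-02  8.16348826e+01] [-2.01750383 -0.61052491 10.75396529] 0.007571357004614424 [-14.   9. 114.  -0.  57.  -6.]
-124 54 [-3.1  0.7  4.6] [ 96.5  99.3 100.7]
-120 147 [-3.1  1.   4.6] [ 96.8 100.  101.4]
-116 56 [-2.8  0.1  3.6] [ 98.4 100.9 103.4]
-112 188 [-3.7  1.   5.2] [ 90.6 103.  104.8]
-108 253 [-3.6  0.5  4.8] [ 95.3 101.4 104.8]
-104 176 [-4.   0.5  5.5] [ 98.8 101.1 107.8]
-100 238 [-4.2  1.   5.7] [ 97.1 100.5 108.6]
-96 1863 [-15.5   1.   17.2] [ 84.7  98.5 109.2]
-92 516 [-17.1  -0.3  18.5] [ 87.6  99.3 109.6]
```

{"method": "jog_arm", "body": {
  "steps": [0,0,0,0,0,0,-0.5,0,0,0,0,0,0,-0.5,0,0,0,0,0,0,-0.5,0,0,0,0,0,0,-0.5,0,0,0.8,0,0,0,-0.5,0,0,1,0,0,0,-0.5,-0.13,-0.9,0.7,0,0,0,-0.5,-0.13,-0.9,0,0,0,0,-0.5]
}}

```text
time: 20.48
position: [0.46, -0.0523, 0.1685]
orientation: [179.8, 0.1, 81.8]
contact_force: [1.7, -0.6, 0.5]
grip_width: 0.0219
gripper_force: 0.0
```

{"method": "jog_arm", "body": {
  "steps": [-0.12,-0.8,0,0,0,0,-0.5,0,0,0,0,0,0,-0.5,0,0,0,0,0,0,-0.5,0,0,0,0,0,0,-0.5,0,0,0,0,0,0,-0.5,0,0,0,0,0,0,-0.5,0,0,0,0,0,0,-0.5,0,0,0,0,0,0,-0.5]
}}

```text
time: 21.15
position: [0.4541, -0.0754, 0.1643]
orientation: [-179.8, 0.0, 81.7]
contact_force: [0.1, 0.3, -0.9]
grip_width: 0.0218
gripper_force: 0.0
```

```bash
python3 -c "from nut import *;nut('w12')"
```

```text
TCP die -0.0003 -0.1803 0.16427772907429533 [-1.79803840e+02  1.95019222e-02  8.16776816e+01] [ 0.81556383 -0.29789986  0.25473015] 0.02200315734985335 [-24.   1. 112.  -0.  67. -16.]
-128 58 [-2.6  0.7  3.9] [96.6 98.2 99.8]
-124 94 [-3.2  0.7  4.5] [ 96.9  99.3 100.8]
-120 103 [-3.1  0.9  4.4] [ 97.3  99.8 101.4]
-116 99 [-4.   0.9  5.5] [ 75.1  97.9 103.3]
-112 153 [-5.4  0.4  6.7] [ 73.4 102.6 104.3]
-108 131 [-5.4  0.4  6.1] [ 72.8  93.6 103.6]
-104 110 [-3.1  0.6  4.3] [ 97.2 100.3 101.8]
-100 98 [-3.   0.6  4.3] [ 97.5  99.9 101.4]
-96 99 [-3.   0.9  4.3] [ 97.3  99.  100.8]
```

{"method": "jog_arm", "body": {
  "steps": [0.09,0.6,0,0,0,0,-0.5,0.15,0.9,0,0,0,0,-0.5,0.14,0.86,0,0,0,0,-0.5,0,0,-0.5,0,0,0,-0.5,0,0,-0.8,0,0,0,-0.5,0,0,-0.8,0,0,0,-0.5,0,0,-0.55,0,0,0,-0.5,0,0,0,0,0,0,-0.5]
}}

```text
time: 21.87
position: [0.4628, -0.0042, 0.0817]
orientation: [-179.5, -0.0, 81.7]
contact_force: [-0.4, -0.0, -0.9]
grip_width: 0.022
gripper_force: 0.0
```

{"method": "jog_arm", "body": {
  "steps": [0,0,0,0,0,0,-1,0,0,0,0,0,0,-1,0,0,0,0,0,0,-1,0,0,0,0,0,0,-1,0,0,0,0,0,0,-1,0,0,0,0,0,0,-1,0,0,0,0,0,0,-1,0,0,0,0,0,0,-1],
  "grip_force": 30
}}

```text
time: 22.53
position: [0.4651, -0.005, 0.0856]
orientation: [-179.8, 0.0, 81.6]
contact_force: [-4.3, 1.3, 3.3]
grip_width: 0.0077
gripper_force: 29.6
```

```bash
python3 -c "from nut import *;nut('w13')" | head -1
```

```text
TCP die 0.0005 -0.109 0.08561544560038913 [-1.79785939e+02  2.90547542e-02  8.16380263e+01] [-6.02386625  0.44713781  3.55276793] 0.00796562288483932 [-15.   9. 114.  -0.  56.  -7.]
```

{"method": "jog_arm", "body": {
  "steps": [0,0,0,0,0,-0.5,-1,0,0,0,0,0,-0.8,-1,0,0,0,0,0,-0.8,-1,0,0,0,0,0,-0.8,-1,0,0,0,0,0,-0.8,-1,0,0,0,0,0,-0.8,-1,0,0,0,0,0,-0.8,-1,0,0,0,0,0,-0.8,-1]
}}

```text
time: 23.25
position: [0.4649, -0.005, 0.0856]
orientation: [-179.8, 0.1, 53.5]
contact_force: [-6.1, 1.8, 3.8]
grip_width: 0.0079
gripper_force: 29.7
```

{"method": "jog_arm", "body": {
  "steps": [0,0,0,0,0,-0.8,-1,0,0,0,0,0,-0.8,-1,0,0,0,0,0,-0.8,-1,0,0,0,0,0,-0.8,-1,0,0,0,0,0,-0.8,-1,0,0,0,0,0,-0.8,-1,0,0,0,0,0,-0.8,-1,0,0,0,0,0,-0.8,-1]
}}

```text
time: 23.92
position: [0.4648, -0.0048, 0.0856]
orientation: [-179.8, 0.1, 24.2]
contact_force: [-5.9, 1.3, 3.5]
grip_width: 0.0077
gripper_force: 29.7
```

{"method": "jog_arm", "body": {
  "steps": [0,0,0,0,0,-0.8,-1,0,0,0,0,0,-0.8,-1,0,0,0,0,0,-0.8,-1,0,0,0,0,0,-0.8,-1,0,0,0,0,0,-0.8,-1,0,0,0,0,0,-0.5,-1,0,0,0,0,0,0,-1,0,0,0,0,0,0,-1]
}}

```text
time: 24.58
position: [0.4648, -0.0047, 0.0856]
orientation: [-179.8, 0.1, 3.7]
contact_force: [-6.1, 2.1, 3.9]
grip_width: 0.008
gripper_force: 29.7
```

{"method": "jog_arm", "body": {
  "steps": [0,0,0,0,0,0,-0.5,0,0,0,0,0,0,-0.5,0,0,0,0,0,0,-0.5,0,0,0,0,0,0,-0.5,0,0,0,0,0,0,-0.5,0,0,0.8,0,0,0,-0.5,0,0,1,0,0,0,-0.5,-0.5,0,1,0,0,0,-0.5]
}}

```text
time: 25.25
position: [0.4517, -0.0055, 0.17]
orientation: [-179.8, -0.0, 3.7]
contact_force: [1.2, -0.4, 0.5]
grip_width: 0.0218
gripper_force: 0.0
```

{"method": "jog_arm", "body": {
  "steps": [-0.9,0,0.3,0,0,0,-0.5,-0.9,0,0,0,0,0,-0.5,-0.5,0,0,0,0,0,-0.5,0,0,0,0,0,0,-0.5,0,0,0,0,0,0,-0.5,0,0,0,0,0,0,-0.5,0,0,0,0,0,0,-0.5,0,0,0,0,0,0,-0.5]
}}

```text
time: 25.92
position: [0.3822, -0.0053, 0.1779]
orientation: [-179.8, 0.0, 3.7]
contact_force: [-0.1, -0.1, 0.3]
grip_width: 0.0218
gripper_force: 0.0
```

```bash
python3 -c "
from nut import *;nut('w14')
from tube import tube;tube('w15')"
```

```text
TCP die -0.0817 -0.1212 0.17775552393582048 [-1.79806146e+02  5.06392589e-02  3.71067469e+00] [-0.39409762  0.01125042  0.23231614] 0.021988327035705052 [-19. -12. 122.   0.  69.  67.]
-116 188 [-16.7  -8.4   4.3] [ 79.2  99.1 103.4]
-112 362 [-15.4  -0.3  15.8] [ 96.2 100.1 103.7]
-108 296 [-7.4  6.2 17.5] [ 79.6  99.  103.3]
-104 47 [-2.3  9.1 16.1] [71.3 84.  98.7]
[ 0.38203637 -0.00522108  0.17775552] [-1.79806146e+02  5.06392589e-02  3.71067469e+00] [-0.39409762  0.01125042  0.23231614] 0.0
tube far end x [60.16806682 61.36259158 62.38124852]
-28 116 [-26.9 -21.1 -13. ] 53.4
-22 40 [-28.  -20.6 -13. ] 53.9
20 163 [-26.6 -20.7 -12.8] 53.3
26 224 [-26.9 -20.8 -12.5] 53.0
32 232 [-27.  -21.1 -12.4] 53.2
38 239 [-26.9 -21.1 -12.3] 53.2
44 237 [-26.9 -21.2 -12.8] 53.2
50 252 [-26.8 -21.2 -12.5] 53.4
56 154 [-26.9 -23.  -12.9] 53.3
```

View pics/w14.png

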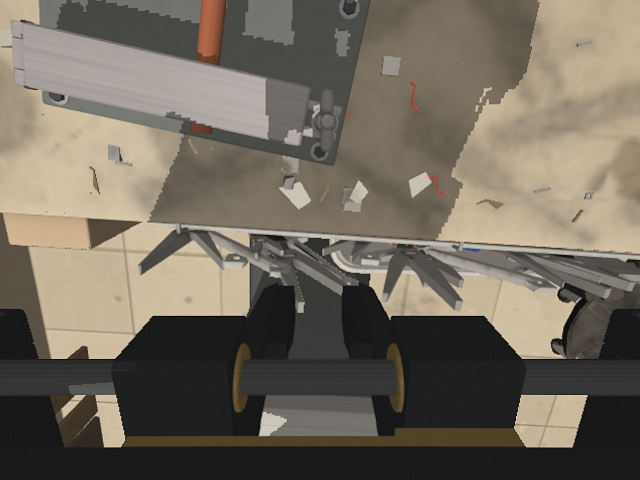

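The final view shows the bar shut on the tube, whose plain end stands out at (200,128). The bolt is upright in the slot, and the wings at (327,120) are turned about 78°.

```bash
python3 -c "
from workcell import manip
print(manip.job_done())"
```

```text
the job is handed in; nothing more can be done
None
```

The job is handed in at about 26 s of the 64 s: the thicker tube is clamped in the 16 mm groove, nut to the rear, plain end about 6 mm out, bar shut, bolt upright and wing nut turned about 78° clockwise; the hand-in gave no verdict, and I never went near the bystanders but did not re-measure them.

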